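Fit up a stud bridge on the welding jig

TASK

Fit up the parts on the jig ready for tacking: stand the square tube stub in the square seat and the round pipe stub in the ring seat, both fully down. Then lay the flat bar squarely across the tops of the two, stud up and midway between the seats, then put the collar over the stud so that it sits flat on the bar, and last set the hold-down weight upright and centred on top of the collar. Do not disturb the hammer or the brush, and leave everything released and standing still.

Things in the scene. Friction and masses are not known exactly. Their poses are not given: they have to be found in the camera images.
- jig: Fixed dark steel jig plate on the bench, 110 x 230 x 10 mm (x, y, z). Origin at the centre of its underside, on the bench. It carries the two seats on its top, centred 55 mm either side of its origin along its own y axis; which seat is on which side varies.
- square_seat: Fixed seat on the jig: an aluminium pad 90 x 90 x 6 mm with a square frame of four low steel rails on it, each 8 mm wide, rising 6 mm above the pad and enclosing a 62 x 62 mm opening. Origin at the centre of its underside (10 mm above the bench); the floor that the stub stands on is 6 mm above the origin. The rails run along its x and y axes, which are parallel to those of the jig.
- ring_seat: Fixed seat on the jig: an aluminium pad 90 x 90 x 6 mm with a low round steel ring on it, inner diameter 62 mm, outer 78 mm, rising 6 mm above the pad. Origin at the centre of its underside (10 mm above the bench); the floor that the stub stands on is 6 mm above the origin.
- square_tube: Loose upright stub of square steel tube, 50 x 50 mm outside, 50 mm tall, wall 4 mm, open at both ends, about 0.3 kg. Origin at the centre of its underside, z up; its flat sides face along its x and y axes. It starts standing on the bench.
- round_pipe: Loose upright stub of round steel pipe, outer diameter 50 mm, 50 mm tall, wall 4 mm, open at both ends, about 0.2 kg. Origin at the centre of its underside, z up. It starts standing on the bench.
- bar: Loose steel flat bar, 180 mm long (its x axis), 40 mm wide (y), 10 mm thick, about 0.6 kg, with a stud of 14 mm diameter standing 20 mm above the middle of its top face. Origin at the centre of its underside, z up. It starts flat on the bench, stud up.
- collar: Loose steel collar (short thick tube), outer diameter 40 mm, bore 28 mm right through, 30 mm tall, about 0.15 kg. Origin at the centre of its underside, z up. It starts standing on the bench.
- weight: Loose steel hold-down weight, about 0.5 kg: a disc of 50 mm diameter, 20 mm tall, with a round grip knob of 26 mm diameter and 40 mm height on top of it, 60 mm tall in all. Origin at the centre of its flat underside, z up. It starts upright on the bench.
- hammer: Loose hammer about 260 mm long lying on the bench to the robot's right, along its x axis. Not part of the job: leave it where it is.
- brush: Loose brush about 220 mm long lying on the bench to the robot's left, along its x axis. Not part of the job: leave it where it is.
Not all that is in view belongs to the job. What is shaped like the weight but red is not meant. What is shaped like the square_tube but pink is not meant.

How it is judged:
On the way, in this order (a step that is already met when the one before it is completed fails the run):
1. the square tube stub stands in the square seat and the round pipe stub in the ring seat, released (horizontal distance between square_tube and square_seat below 0.01 m and z of square_tube in the frame of square_seat between 0.0025 and 0.0095 m and angle between each of square_tube, round_pipe's own z axis and vertical below 0.06 rad and horizontal distance between round_pipe and ring_seat below 0.01 m and z of round_pipe in the frame of ring_seat between 0.0025 and 0.0095 m and contact force between each of square_tube, round_pipe and the fingers below 0.05 N and linear speed of each of square_tube, round_pipe below 0.02 m/s), for 0.2 s.
2. the bar lies across both stubs, stud midway, released (horizontal distance between square_tube and square_seat below 0.01 m and z of square_tube in the frame of square_seat between 0.0025 and 0.0095 m and angle between each of square_tube, round_pipe, bar's own z axis and vertical below 0.06 rad and horizontal distance between round_pipe and ring_seat below 0.01 m and z of round_pipe in the frame of ring_seat between 0.0025 and 0.0095 m and horizontal distance between bar and jig below 0.015 m and z of bar in the frame of jig between 0.0625 and 0.0695 m and angle between the x axis of bar and the y axis of jig, either way round below 0.2 rad and contact force between bar and the fingers below 0.05 N and linear speed of bar below 0.02 m/s), for 0.2 s.
3. the collar sits on the bar over the stud, released (horizontal distance between square_tube and square_seat below 0.01 m and z of square_tube in the frame of square_seat between 0.0025 and 0.0095 m and angle between each of square_tube, round_pipe, bar, collar's own z axis and vertical below 0.06 rad and horizontal distance between round_pipe and ring_seat below 0.01 m and z of round_pipe in the frame of ring_seat between 0.0025 and 0.0095 m and horizontal distance between bar and jig below 0.015 m and z of bar in the frame of jig between 0.0625 and 0.0695 m and angle between the x axis of bar and the y axis of jig, either way round below 0.2 rad and horizontal distance between collar and bar below 0.01 m and z of collar in the frame of bar between 0.0065 and 0.0135 m and contact force between collar and the fingers below 0.05 N and linear speed of collar below 0.02 m/s), for 0.2 s.
At the end, for the whole second after the job is handed in: Each stub in its own seat within 10 mm, on the floor; bar level on both, stud up within 15 mm of midway, within 0.2 rad of the seats' line; collar over stud within 10 mm, flat on bar; weight on collar within 12 mm; heights within 3.5 mm, upright within 0.06 rad; all released, at rest (all of step 3 and horizontal distance between weight and collar below 0.012 m and z of weight in the frame of collar between 0.0265 and 0.0335 m and angle between weight's own z axis and vertical below 0.06 rad and contact force between each of square_tube, round_pipe, bar, weight and the fingers below 0.05 N and linear speed of each of square_tube, round_pipe, bar, weight below 0.02 m/s); the robot touches nothing.
It fails at once if the hammer is moved more than 20 mm (distance of hammer from where it was at the start of the episode above 0.02 m).
It fails at once if the brush is moved more than 20 mm (distance of brush from where it was at the start of the episode above 0.02 m).
It also fails if it takes over 115 s, if anything falls off the work surface, if the arm or the gripper's body presses on something with over 40 N, if the wrist force passes 120 N, or if a joint passes its speed limit or range.

ROBOT

A 7-joint arm with a two-finger parallel gripper is mounted at the origin on the work surface. World frame = base frame: x ahead of the robot, y to its left, z up, the work surface at z = 0. Lengths are in m, angles in rad, forces in N, time in s.
With the tool pointing down it reaches from about 0.425 to 0.875 m from the base axis. Payload 8.4 kg.
Tool frame: the origin (TCP) lies between the finger pads; the fingertips stand 11 mm ahead of it and the grasp point (between the pads) lies 8 mm behind it (bot.nose_length is the distance from the TCP to the fingertips, in m); z points along the fingers, y is the line along which they close (so a half turn about z gives the same grasp; the last joint's range is limited). The gripper opens to 85 mm and grips with 20 to 120 N. Pads are 22 mm wide; open, the fingers measure 114 mm over their backs; the gripper's body (76 mm by 85 mm) begins 54 mm behind the grasp point. The pads swing forward as they close: fully open they stand 13 mm farther back than shut.
Start: joints at [1.145, 0.333, 0.04, 1.465, -0.013, 1.343, -0.059], TCP at [0.209, -0.616, 0.242] pointing down, gripper open.
Joint ranges: [-2.58, 2.58], [-0.38, 2.09], [-1.3, 1.39], [0.25, 2.4], [-1.5, 4.64], [0.08, 2.09], [-2.65, 2.65]. Speed limits (rad/s): [2.22, 2.22, 2.79, 2.79, 3.14, 3.14, 3.14].

INTERFACE

Orientations are given as [roll, pitch, yaw] about the fixed x, y, z axes, in that order (R = Rz(yaw) Ry(pitch) Rx(roll)).
In Python, from workcell import bot gives the robot as it stands.
- The arm moves only by the tool drive_tool, never from a script. Its argument "commands" is a list of rows, each an object with "dp": the shift along the world's x, y, z in units of 40 mm (1.0 is 40 mm), a list of three; "roll": the turn about the world's z in units of 6 degrees (1.0 is 6 degrees). In form: [{"dp": [dx, dy, dz], "roll": roll}, ...]. A call has 1 to 20 rows; each row shifts and turns the commanded pose from where the row before left it; what a row does not reach is not made up. A row lasts 1/12 s, in which the tool goes at most 41.7 mm and 7.16 degrees, less where a joint would pass 70% of its speed; a pose out of reach is approached as far as the arm can. A call is refused whole if a number of a shift passes 1 or a number of a turn 1, either way. A call with a gripper value outside its range is refused whole. "claw" is the gripper command: -1 is shut, 1 is fully open, values between are in proportion, set as the call begins (left out, the last holds). The fingers move at their own pace and stop on an object; "grip_force" is the grip in N (left out, the last holds). Time passes only in rows, so rows that do not move let the fingers close. It gives the time, the measured TCP pose, the force, the opening and the grip force at its end, in the units of the state.
- bot.sense(): the state, without advancing time (a new reading comes with each control period).
- bot.camera(name): name is "scene" or "top" or "wrist"; returns the picture (400x640x3 uint8, red, green, blue); there is no depth.
- bot.get_calibration(name): a dict with "K" (3x3 intrinsics, pixels), "R" (3x3) and "t" (3): a world point X has camera coordinates R X + t. Camera axes: x right, y down, z forward; pixel columns grow to the right and rows downward; lengths in m; the calibration is good to about 2 mm. A picture is of the moment at which its call begins: read the wrist's pose just before it. get_calibration takes no time and is no camera call; for the wrist camera it gives the pose at the moment of the call.
- bot.close_job(): hands the job in; it is judged then, once.
The state is a dict: "t": time; "q": joint angles; "dq": joint speeds; "tau": joint torques, N m; "position": TCP position; "orientation": TCP orientation; "force": force on the tool from outside, world axes, zero at the start; "ft_torque": the same for the moment, N m; "finger_gap": finger opening in m; "finger_force": force on a finger pad.
Only numpy, scipy, OpenCV 4.12 (cv2) and the standard library are available. Lean on these libraries where they do the work, as an engineer would, in place of code of your own. Each camera call takes 0.05 s, during which the arm holds its last target. There are 200 camera calls.

## Working session

There is one attempt and no reset: what is moved stays moved. The work goes in short steps, Python scripts to look and compute and a tool call to move; the robot and the scene stay as the last step left them, time stands still between calls to the robot, and variables do not carry over. Pictures are saved under pics/ and viewed, at most 17 in all, crops included, and the job is handed in when it is done.

Besides the shell and the picture viewer there is one more tool, called after "Call:" as name(argument=value, ...) on one line, values as JSON. drive_tool: Moves the arm, as the interface text tells. Its arguments: {"type":"object","properties":{"commands":{"type":"array"},"claw":{"type":"number"},"grip_force":{"type":"number"}},"required":["commands"]}

```bash
mkdir -p pics; cat > h.py <<'E'
from workcell import bot
import numpy as np, cv2
def snap(cam,fn):
    c=bot.get_calibration(cam); im=bot.camera(cam)
    cv2.imwrite('pics/'+fn+'.png',cv2.cvtColor(im,cv2.COLOR_RGB2BGR)); np.savez('pics/'+fn+'.npz',im=im,**{k:np.array(c[k]) for k in 'KRt'}); return im,c
def ray(c,u,v,z):
    K,R,t=[np.array(c[k]) for k in 'KRt']; t=t.ravel()
    d=R.T@np.linalg.solve(K,[u,v,1.]); o=-R.T@t
    return o+d*(z-o[2])/d[2]
def proj(c,X):
    K,R,t=[np.array(c[k]) for k in 'KRt']; p=K@(R@np.array(X)+t.ravel()); return p[:2]/p[2]
E
python3 - <<'E'
from h import *
for n in('top','scene'):
    im,c=snap(n,n+'0'); print(n,c)
s=bot.sense();print(s['position'],s['orientation'],s['finger_gap'],s['t'])
E
```

```text
top {'K': array([[422.94037612,   0.        , 319.19628508],
       [  0.        , 422.94037612, 191.9680438 ],
       [  0.        ,   0.        ,   1.        ]]), 'R': array([[-0.02424652, -0.99969558, -0.00456564],
       [-0.99237908,  0.02462048, -0.12073771],
       [ 0.12081337,  0.00160338, -0.99267394]]), 't': array([0.01456487, 0.51150825, 1.27597866])}
scene {'K': array([[412.22592828,   0.        , 318.97098399],
       [  0.        , 412.22592828, 198.57084065],
       [  0.        ,   0.        ,   1.        ]]), 'R': array([[-4.53312575e-01,  8.91351528e-01,  4.03799707e-04],
       [ 5.65698440e-01,  2.88045975e-01, -7.72667322e-01],
       [-6.88834511e-01, -3.50031385e-01, -6.34811032e-01]]), 't': array([ 0.23385775, -0.25326586,  1.41118072])}
[ 0.20853756 -0.61518757  0.24148149] [-3.14006275e+00  7.00691493e-05  3.26812272e-01] 0.08491459514590169 0.1
```

View pics/top0.png

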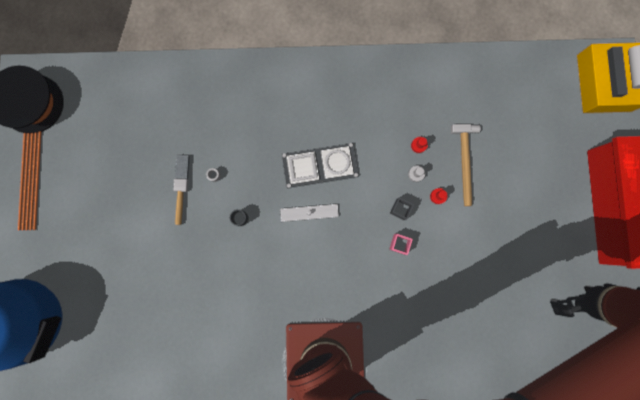

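View pics/scene0.png

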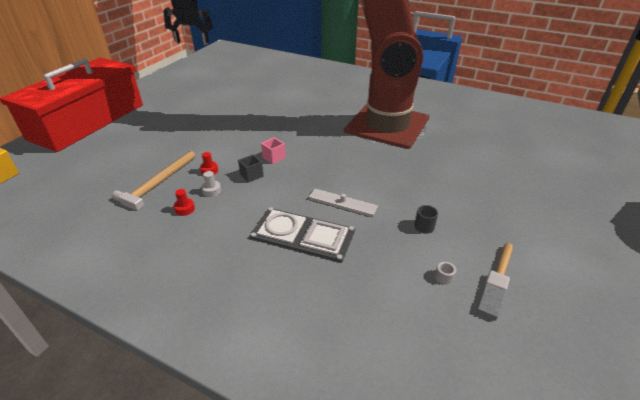

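The top view shows the square seat at about (302,167), the ring seat (339,161), the dark square tube (404,207), the dark pipe (239,217), the bar (310,213), the collar (213,175) and the grey weight (417,173). The decoys are red at (419,144) and (439,195) and pink at (402,243). I'll enlarge the middle for better pixels.

```bash
python3 - <<'E'
from h import *
im=cv2.imread('pics/top0.png')
a=cv2.resize(im[130:240,270:370],None,fx=5,fy=5,interpolation=cv2.INTER_CUBIC)
b=cv2.resize(im[155:230,380:435],None,fx=5,fy=5,interpolation=cv2.INTER_CUBIC)
d=cv2.resize(im[160:230,200:250],None,fx=3.5,fy=3.5,interpolation=cv2.INTER_CUBIC)
o=np.zeros((600,800,3),np.uint8);o[:550,:500]=a;o[:375,500:775]=b;o[380-25:380-25+245,510:685]=d[:245,:175]
cv2.imwrite('pics/crop0.png',o)
c=np.load('pics/top0.npz')
for n,u,v,z in [('sqseat',302,167,.02),('ring',339,161,.02),('sqt',404,207,.05),('pipe',239,217,.05),('bar',310,213,.01),('collar',213,175,.03),('weight',417,173,.03)]: print(n,ray(c,u,v,z).round(3))
E
```

```text
sqseat [0.593 0.054 0.02 ]
ring [ 0.61  -0.063  0.02 ]
sqt [ 0.457 -0.254  0.05 ]
pipe [0.439 0.246 0.05 ]
bar [0.449 0.032 0.01 ]
collar [0.573 0.331 0.03 ]
weight [ 0.564 -0.303  0.03 ]
```

View pics/crop0.png

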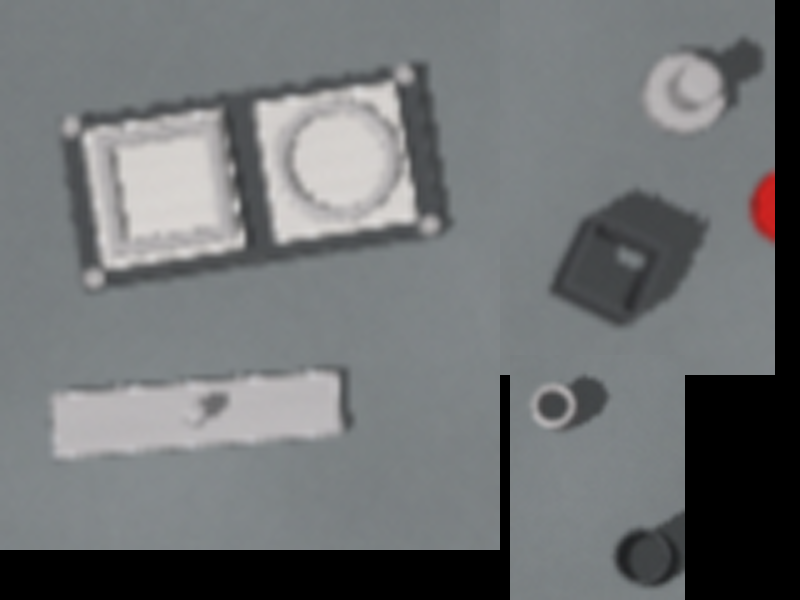

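```bash
python3 - <<'E'
from h import *
c=np.load('pics/top0.npz')
f=lambda p,z:ray(c,270+(p[0]-2)/5,130+(p[1]-2)/5,z)
S=[f(p,.01) for p in [(70,126),(404,75),(430,225),(93,278)]]
S=np.array(S);m=S.mean(0);print('jig',m.round(4),S.round(3).tolist())
d=S[0]+S[3]-S[1]-S[2];print('yaw of y axis-90', np.degrees(np.arctan2(d[1],d[0]))-90)
for n,p in [('sq',(175,186)),('ring',(345,155))]: print(n,f(p,.02).round(4))
B=np.array([f(p,.01) for p in [(52,392),(340,372),(345,434),(53,457)]]);print('bar',B.mean(0).round(4)); d=B[0]+B[3]-B[1]-B[2];print(np.degrees(np.arctan2(d[1],d[0]))-90,np.linalg.norm(d)/2)
E
```

```text
jig [ 0.6011 -0.0009  0.01  ] [[0.636, 0.112, 0.01], [0.664, -0.101, 0.01], [0.567, -0.114, 0.01], [0.538, 0.099, 0.01]]
yaw of y axis-90 7.504577194937653
sq [0.5938 0.0459 0.02  ]
ring [ 0.6109 -0.0614  0.02  ]
bar [0.451  0.0351 0.01  ]
2.8374179336110075 0.1815745763526793
```

Call:
drive_tool(commands=[{"dp": [0.5, 0.82, 0], "roll": 0}, {"dp": [0.5, 0.82, 0], "roll": 0}, {"dp": [0.5, 0.82, 0], "roll": 0}, {"dp": [0.5, 0.82, 0], "roll": 0}, {"dp": [0.5, 0.82, 0], "roll": 0}, {"dp": [0.5, 0.82, 0], "roll": 0}, {"dp": [0.5, 0.82, 0], "roll": 0}, {"dp": [0.5, 0.82, 0], "roll": 0}, {"dp": [0.5, 0.82, 0], "roll": 0}, {"dp": [0.5, 0.82, 0], "roll": 0}, {"dp": [0.5, 0.82, 0], "roll": 0}, {"dp": [0, 0, 0], "roll": 0}, {"dp": [0, 0, 0], "roll": 0}], claw=1, grip_force=40)

```text
t: 1.18
position: [0.4296, -0.2526, 0.2422]
orientation: [-3.141, 0.0, 0.332]
force: [-1.0, 0.7, 0.5]
finger_gap: 0.0855
finger_force: 0.0
```

```bash
python3 - <<'E'
from h import *
im,c=snap('wrist','w1'); s=bot.sense();print(s['position'],s['orientation'],s['t'],-c['R'].T@c['t'])
E
```

```text
[ 0.4286237  -0.25445962  0.24208236] [-3.14146649e+00  5.79922251e-04  3.28421063e-01] 1.2333 [ 0.50119549 -0.2268476   0.3743321 ]
```

View pics/w1.png

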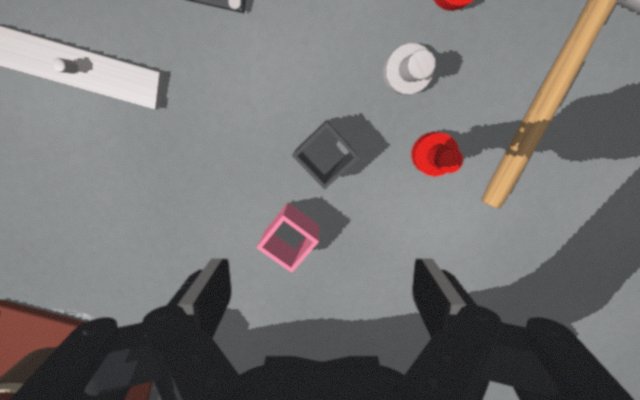

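The wrist view shows the dark tube rim with corners at about (323,122), (357,156), (323,187) and (291,154). The weight's disc is at (409,69) and its knob top at (422,63).

```bash
python3 - <<'E'
from h import *
c=np.load('pics/w1.npz')
im=cv2.imread('pics/w1.png')
cv2.imwrite('pics/w1c.png',cv2.resize(im[35:195,280:450],None,fx=3.5,fy=3.5,interpolation=cv2.INTER_CUBIC))
P=np.array([ray(c,u,v,.05) for u,v in [(323,122),(357,156),(323,187),(291,154)]])
print(P.round(4),P.mean(0),[np.linalg.norm(P[i]-P[i-1]) for i in range(4)],[np.degrees(np.arctan2(*(P[i]-P[i-1])[1::-1])) for i in range(4)])
print('disc',ray(c,409,69,.02),'knob',ray(c,422,63,.06), 'K',c['K'])
E
```

```text
[[ 0.4861 -0.2335  0.05  ]
 [ 0.4653 -0.2781  0.05  ]
 [ 0.4224 -0.2556  0.05  ]
 [ 0.4449 -0.2128  0.05  ]] [ 0.45469048 -0.24500723  0.05      ] [np.float64(0.046120076965854115), np.float64(0.04916213016339387), np.float64(0.0483833907202955), np.float64(0.04841154657389284)] [np.float64(-26.76418882174512), np.float64(-114.99992080365264), np.float64(152.36775835316115), np.float64(62.355021503959485)]
disc [ 0.56489223 -0.30153886  0.02      ] knob [ 0.56632224 -0.30237134  0.06      ] K [[312.99231894   0.         321.36002949]
 [  0.         312.99231894 202.58004592]
 [  0.           0.           1.        ]]
```

View pics/w1c.png

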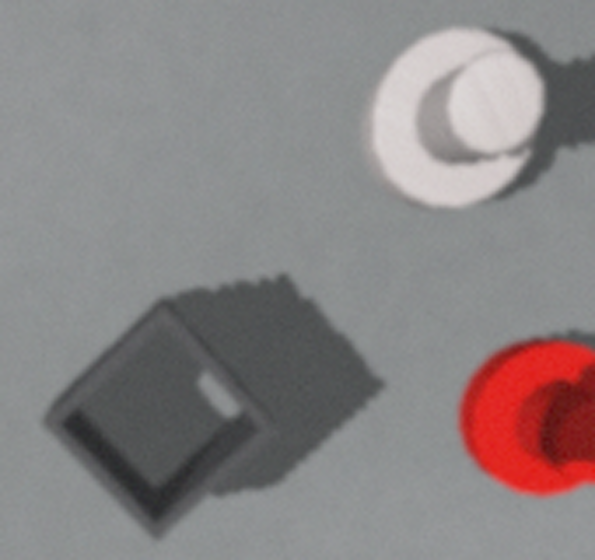

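```bash
python3 - <<'E'
from h import *
c=np.load('pics/w1.npz')
P=np.array([ray(c,u,v,.05) for u,v in [(326.6,120.7),(358.6,156.4),(324.9,189.3),(292.9,155)]])
print(P.mean(0),[np.linalg.norm(P[i]-P[i-1]) for i in range(4)],[np.degrees(np.arctan2(*(P[i]-P[i-1])[1::-1])) for i in range(4)])
print('disc',ray(c,280+450/3.5,35+118/3.5,.02),'knob',ray(c,280+497/3.5,35+103/3.5,.06))
s=bot.sense(); print(s['position'],s['orientation'])
E
```

```text
[ 0.45480298 -0.24741891  0.05      ] [np.float64(0.04892433906051511), np.float64(0.04900628278140044), np.float64(0.04960814450812616), np.float64(0.04958594878941655)] [np.float64(-26.19511133849012), np.float64(-117.98787714146147), np.float64(154.44499458727708), np.float64(61.2459698096153)]
disc [ 0.56499938 -0.30100318  0.02      ] knob [ 0.56521253 -0.30287816  0.06      ]
[ 0.4286237  -0.25445962  0.24208236] [-3.14146649e+00  5.79922251e-04  3.28421063e-01]
```

Call:
drive_tool(commands=[{"dp": [0.16, 0.04, -0.3], "roll": -0.96}, {"dp": [0.16, 0.04, -0.3], "roll": -0.96}, {"dp": [0.16, 0.04, -0.3], "roll": -0.96}, {"dp": [0.16, 0.05, -0.3], "roll": -0.96}, {"dp": [0, 0, -0.3], "roll": -0.96}, {"dp": [0, 0, -0.3], "roll": -0.96}, {"dp": [0, 0, -0.3], "roll": -0.96}, {"dp": [0, 0, -0.3], "roll": -0.96}, {"dp": [0, 0, 0], "roll": 0}, {"dp": [0, 0, 0], "roll": 0}])

```text
t: 2.07
position: [0.4532, -0.2491, 0.1459]
orientation: [3.141, 0.002, -0.476]
force: [1.2, -0.8, 0.1]
finger_gap: 0.0853
finger_force: 0.0
```

Call:
drive_tool(commands=[{"dp": [0.04, 0.04, -0.6], "roll": 0}, {"dp": [0, 0, -0.6], "roll": 0}, {"dp": [0, 0, -0.6], "roll": 0}, {"dp": [0, 0, -0.6], "roll": 0}, {"dp": [0, 0, -0.4], "roll": 0}, {"dp": [0, 0, -0.2], "roll": 0}, {"dp": [0, 0, 0], "roll": 0}])

```text
t: 2.65
position: [0.455, -0.2467, 0.0254]
orientation: [3.141, 0.002, -0.476]
force: [-0.7, 0.1, -0.1]
finger_gap: 0.0855
finger_force: 0.0
```

Call:
drive_tool(commands=[{"dp": [0, 0, 0], "roll": 0}, {"dp": [0, 0, 0], "roll": 0}, {"dp": [0, 0, 0], "roll": 0}, {"dp": [0, 0, 0], "roll": 0}, {"dp": [0, 0, 0], "roll": 0}, {"dp": [0, 0, 0], "roll": 0}], claw=-1, grip_force=50)

```text
t: 3.15
position: [0.4568, -0.2471, 0.0279]
orientation: [3.141, -0.003, -0.477]
force: [-1.4, -0.1, 5.5]
finger_gap: 0.0494
finger_force: 52.4
```

Call:
drive_tool(commands=[{"dp": [0, 0, 0.6], "roll": 0}, {"dp": [0, 0, 0.9], "roll": 0}, {"dp": [0, 0, 0.9], "roll": 0}, {"dp": [0.2, 0.8, 0.4], "roll": 0.83}, {"dp": [0.2, 0.85, 0.4], "roll": 0.83}, {"dp": [0.2, 0.88, 0.4], "roll": 0.83}, {"dp": [0.2, 0.88, 0.4], "roll": 0.83}, {"dp": [0.2, 0.88, 0.3], "roll": 0.83}, {"dp": [0.2, 0.88, 0.3], "roll": 0.83}, {"dp": [0.2, 0.88, 0.2], "roll": 0.82}, {"dp": [0, 0, 0], "roll": 0}, {"dp": [0, 0, 0], "roll": 0}])

```text
t: 4.15
position: [0.5122, -0.0019, 0.2194]
orientation: [3.141, -0.002, 0.135]
force: [0.5, -0.6, -3.5]
finger_gap: 0.0493
finger_force: 53.5
```

```bash
python3 - <<'E'
from h import *
im,c=snap('wrist','w2'); s=bot.sense();print(s['position'],s['orientation'],s['t'],s['finger_gap'])
for X in [(.5939,.0536,.016),(.6083,-.0554,.016),(.601,-.001,.01)]: print(proj(c,X))
E
```

```text
[ 0.51171338 -0.00392991  0.21869837] [ 3.14103675e+00 -3.38104923e-04  1.31271656e-01] 4.2 0.04960601526178673
[279.17875979  92.11998687]
[387.7757586   92.68490079]
[333.35648962  92.74974194]
```

View pics/w2.png

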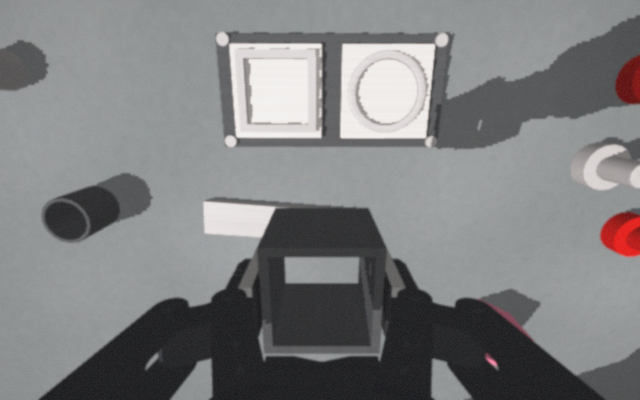

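The jig is clear in this view: the square frame's centre is at about (278,90), the ring's at (389,91), and the pipe's rim at (66,220). The tube is held squarely.

```bash
python3 - <<'E'
from h import *
c=np.load('pics/w2.npz')
im=cv2.imread('pics/w2.png')
a=cv2.resize(im[25:155,210:460],None,fx=3.2,fy=3.2,interpolation=cv2.INTER_CUBIC)
b=cv2.resize(im[180:250,30:160],None,fx=2.4,fy=2.4,interpolation=cv2.INTER_CUBIC)
o=np.zeros((600,800,3),np.uint8);o[:416]=a;o[420:420+168,:312]=b
cv2.imwrite('pics/w2c.png',o)
for n,u,v,z in [('sq',278,90,.02),('ring',389.5,91,.02),('pipe',66,220,.05)]: print(n,ray(c,u,v,z))
J=np.array([ray(c,u,v,.012) for u,v in [(222,40),(442,40),(431,142),(231,142)]]);print(J.mean(0),J)
E
```

```text
sq [0.59564681 0.05443222 0.02      ]
ring [ 0.60984065 -0.05601854  0.02      ]
pipe [0.4399649  0.25415235 0.05      ]
[0.60010667 0.00089672 0.012     ] [[ 0.63433196  0.11420166  0.012     ]
 [ 0.66356911 -0.09909259  0.012     ]
 [ 0.56582786 -0.11196283  0.012     ]
 [ 0.53669776  0.10044063  0.012     ]]
```

View pics/w2c.png

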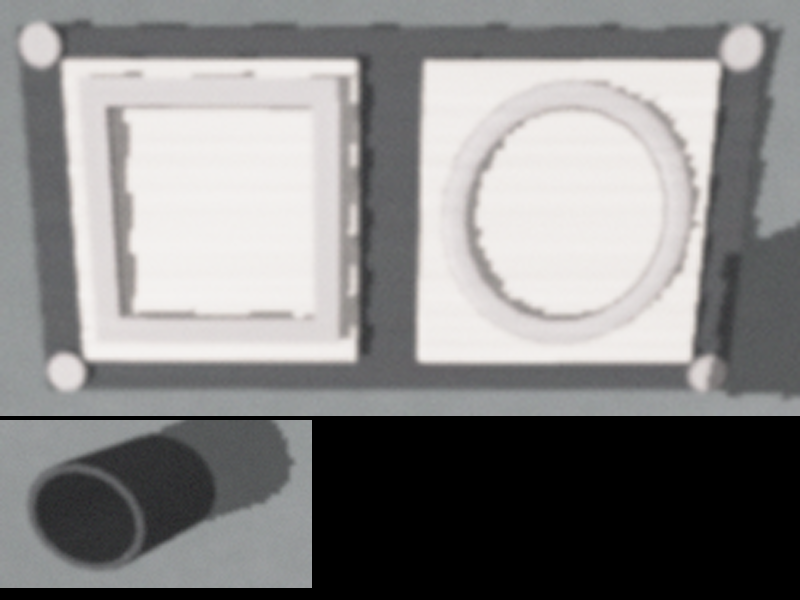

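```bash
python3 - <<'E'
from h import *
c=np.load('pics/w2.npz')
f=lambda p,z:ray(c,210+(p[0]-1)/3.2,25+(p[1]-1)/3.2,z)
S=np.array([f(p,.022) for p in [(83,78),(340,75),(337,340),(98,343)]]);print(S.mean(0),S)
print('ring',f((569,211),.022))
s=bot.sense();print(s['position'],s['orientation'])
E
```

```text
[0.59399766 0.05526906 0.022     ] [[0.62685905 0.09786264 0.022     ]
 [0.63810793 0.02180157 0.022     ]
 [0.56120975 0.01263324 0.022     ]
 [0.54981389 0.08877879 0.022     ]]
ring [ 0.60977762 -0.05358671  0.022     ]
[ 0.51171338 -0.00392991  0.21869837] [ 3.14103675e+00 -3.38104923e-04  1.31271656e-01]
```

Call:
drive_tool(commands=[{"dp": [0.52, 0.37, -0.4], "roll": 0}, {"dp": [0.52, 0.37, -0.6], "roll": 0}, {"dp": [0.52, 0.37, -0.7], "roll": 0}, {"dp": [0.51, 0.37, -0.8], "roll": 0}, {"dp": [0, 0, -0.6], "roll": 0}, {"dp": [0, 0, -0.3], "roll": 0}, {"dp": [0, 0, 0], "roll": 0}, {"dp": [0, 0, 0], "roll": 0}])

```text
t: 4.87
position: [0.5942, 0.0531, 0.0825]
orientation: [3.141, 0.001, 0.128]
force: [0.0, -0.6, -1.6]
finger_gap: 0.0494
finger_force: 53.3
```

Down 38 mm, y +2 mm, then release.

Call:
drive_tool(commands=[{"dp": [0, 0.05, -0.35], "roll": 0}, {"dp": [0, 0, -0.3], "roll": 0}, {"dp": [0, 0, -0.2], "roll": 0}, {"dp": [0, 0, -0.1], "roll": 0}, {"dp": [0, 0, 0], "roll": 0}, {"dp": [0, 0, 0], "roll": 0}])

```text
t: 5.37
position: [0.5947, 0.0567, 0.0443]
orientation: [3.141, -0.0, 0.13]
force: [-0.5, 0.9, -3.0]
finger_gap: 0.0496
finger_force: 53.7
```

Call:
drive_tool(commands=[{"dp": [0, 0, -0.03], "roll": 0}, {"dp": [0, 0, 0], "roll": 0}])

```text
t: 5.53
position: [0.5948, 0.0568, 0.044]
orientation: [3.141, -0.0, 0.13]
force: [-5.6, -1.8, 8.0]
finger_gap: 0.0493
finger_force: 54.6
```

Call:
drive_tool(commands=[{"dp": [0, 0, 0], "roll": 0}, {"dp": [0, 0, 0], "roll": 0}, {"dp": [0, 0, 0], "roll": 0}, {"dp": [0, 0, 0.3], "roll": 0}, {"dp": [0, 0, 0.8], "roll": 0}, {"dp": [0, 0, 0.9], "roll": 0}, {"dp": [0, 0, 0.9], "roll": 0}], claw=1)

```text
t: 6.12
position: [0.5942, 0.057, 0.161]
orientation: [-3.141, 0.001, 0.13]
force: [1.1, -0.2, 0.3]
finger_gap: 0.0858
finger_force: 0.0
```

Call:
drive_tool(commands=[{"dp": [-0.66, 0.63, 0.15], "roll": 0}, {"dp": [-0.66, 0.63, 0.15], "roll": 0}, {"dp": [-0.66, 0.63, 0.15], "roll": 0}, {"dp": [-0.66, 0.63, 0.15], "roll": 0}, {"dp": [-0.66, 0.63, 0.15], "roll": 0}, {"dp": [-0.66, 0.63, 0.15], "roll": 0}, {"dp": [-0.66, 0.63, 0.15], "roll": 0}, {"dp": [0, 0, 0], "roll": 0}, {"dp": [0, 0, 0], "roll": 0}])

```text
t: 6.87
position: [0.4088, 0.235, 0.2026]
orientation: [3.141, -0.003, 0.134]
force: [0.5, -1.2, 0.4]
finger_gap: 0.085
finger_force: 0.0
```

```bash
python3 - <<'E'
from h import *
im,c=snap('wrist','w3'); s=bot.sense();print(s['position'],s['orientation'],s['t'],s['finger_gap'])
print(proj(c,(.44,.2525,.05)),proj(c,(.5945,.055,.066)))
E
```

```text
[0.40986313 0.23354812 0.20203506] [ 3.14110516e+00 -1.77334507e-03  1.31472672e-01] 6.9167 0.08545518341093057
[308.10886068 154.37748282] [597.20747039 -13.03432893]
```

View pics/w3.png

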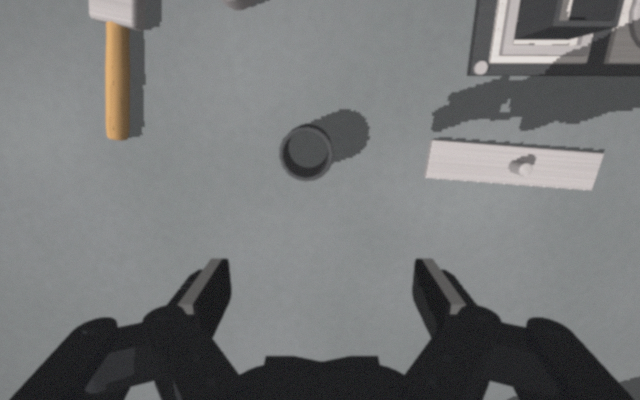

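The pipe's rim is centred at (305.5,152.5), which puts it at about (0.4415, 0.255). The bar's corners are at (432,139), (604,151), (591,190) and (426,178).

Call:
drive_tool(commands=[{"dp": [0.4, 0.27, -0.4], "roll": 0}, {"dp": [0.4, 0.27, -0.6], "roll": 0}, {"dp": [0, 0, -0.8], "roll": 0}, {"dp": [0, 0, -0.8], "roll": 0}, {"dp": [0, 0, -0.8], "roll": 0}, {"dp": [0, 0, -0.6], "roll": 0}, {"dp": [0, 0, -0.35], "roll": 0}, {"dp": [0, 0, 0], "roll": 0}, {"dp": [0, 0, 0], "roll": 0}])

```text
t: 7.67
position: [0.4421, 0.2539, 0.0266]
orientation: [3.141, 0.002, 0.128]
force: [1.3, -0.1, -0.1]
finger_gap: 0.0855
finger_force: 0.0
```

Call:
drive_tool(commands=[{"dp": [0, 0, 0], "roll": 0}, {"dp": [0, 0, 0], "roll": 0}, {"dp": [0, 0, 0], "roll": 0}, {"dp": [0, 0, 0], "roll": 0}, {"dp": [0, 0, 0], "roll": 0}, {"dp": [0, 0, 0], "roll": 0}], claw=-1)

```text
t: 8.17
position: [0.4428, 0.255, 0.0286]
orientation: [-3.141, -0.002, 0.129]
force: [-0.9, -1.8, 6.9]
finger_gap: 0.0483
finger_force: 50.9
```

```bash
python3 - <<'E'
from h import *
c=np.load('pics/w3.npz')
P=np.array([ray(c,u,v,.01) for u,v in [(432,139),(604,151),(591,190),(426,178)]]);d=P[0]+P[3]-P[1]-P[2]
print(P.mean(0),np.linalg.norm(d)/2,np.degrees(np.arctan2(d[1],d[0]))-90, 'studbase',ray(c,518,166,.01),'top',ray(c,526,170,.03))
E
```

```text
[0.45206462 0.03866031 0.01      ] 0.17921565855941102 3.706317967009781 studbase [0.45155374 0.03376447 0.01      ] top [0.45073368 0.03773779 0.03      ]
```

Call:
drive_tool(commands=[{"dp": [0, 0, 0.6], "roll": 0}, {"dp": [0, 0, 0.9], "roll": 0}, {"dp": [0, 0, 0.9], "roll": 0}, {"dp": [0.46, -0.86, 0.2], "roll": 0}, {"dp": [0.46, -0.86, 0.2], "roll": 0}, {"dp": [0.46, -0.86, 0.2], "roll": 0}, {"dp": [0.46, -0.86, 0], "roll": 0}, {"dp": [0.46, -0.86, 0], "roll": 0}, {"dp": [0.46, -0.86, 0], "roll": 0}, {"dp": [0.46, -0.86, -0.1], "roll": 0}, {"dp": [0.46, -0.86, -0.3], "roll": 0}, {"dp": [0.46, -0.86, -0.4], "roll": 0}, {"dp": [0, 0, -0.5], "roll": 0}, {"dp": [0, 0, 0], "roll": 0}, {"dp": [0, 0, 0], "roll": 0}])

```text
t: 9.42
position: [0.6064, -0.0542, 0.0947]
orientation: [-3.14, 0.002, 0.13]
force: [-0.0, 1.0, -2.0]
finger_gap: 0.0481
finger_force: 53.0
```

Call:
drive_tool(commands=[{"dp": [0.08, 0, -0.4], "roll": 0}, {"dp": [0, 0, -0.35], "roll": 0}, {"dp": [0, 0, -0.25], "roll": 0}, {"dp": [0, 0, -0.15], "roll": 0}, {"dp": [0, 0, -0.1], "roll": 0}, {"dp": [0, 0, 0], "roll": 0}, {"dp": [0, 0, 0], "roll": 0}])

```text
t: 10.0
position: [0.6106, -0.0541, 0.0457]
orientation: [-3.142, -0.0, 0.13]
force: [-0.4, 0.1, -2.0]
finger_gap: 0.0485
finger_force: 53.2
```

Call:
drive_tool(commands=[{"dp": [0, 0, -0.03], "roll": 0}, {"dp": [0, 0, -0.02], "roll": 0}, {"dp": [0, 0, 0], "roll": 0}])

```text
t: 10.25
position: [0.6109, -0.0543, 0.0446]
orientation: [3.141, -0.001, 0.13]
force: [-3.5, -0.5, 7.6]
finger_gap: 0.0476
finger_force: 54.1
```

Call:
drive_tool(commands=[{"dp": [0, 0, 0], "roll": 0}, {"dp": [0, 0, 0], "roll": 0}, {"dp": [0, 0, 0], "roll": 0}, {"dp": [0, 0, 0.3], "roll": 0}, {"dp": [0, 0, 0.8], "roll": 0}, {"dp": [0, 0, 0.9], "roll": 0}, {"dp": [-0.5, 0.1, 0.8], "roll": 0}, {"dp": [-0.8, 0.2, 0.5], "roll": 0}, {"dp": [-0.9, 0.2, 0.2], "roll": 0}, {"dp": [-0.9, 0.2, 0], "roll": 0}, {"dp": [0, 0, 0], "roll": 0}, {"dp": [0, 0, 0], "roll": 0}], claw=1)

```text
t: 11.25
position: [0.4853, -0.0262, 0.1846]
orientation: [3.139, -0.001, 0.13]
force: [0.7, -0.3, 1.3]
finger_gap: 0.0852
finger_force: 0.0
```

```bash
python3 - <<'E'
from h import *
im,c=snap('wrist','w4'); s=bot.sense();print(s['position'],s['orientation'],s['t'],s['finger_gap'])
print(proj(c,(.5945,.055,.066)),proj(c,(.6092,-.0543,.066)))
E
```

```text
[ 0.48660431 -0.02653536  0.18455379] [ 3.14006234e+00 -1.98259803e-03  1.29950451e-01] 11.3 0.0851188887947857
[231.06654238  42.67713329] [383.35543552  42.40277674]
```

View pics/w4.png

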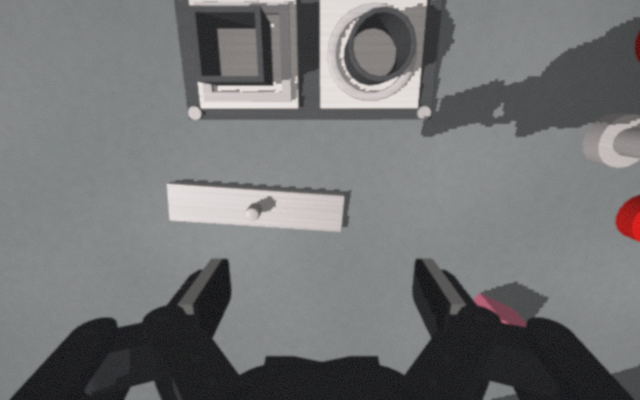

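Both stubs are standing in their seats, with rims at about (228,44) and (382,45) as predicted. The bar's top face has corners at (168,184), (345,193), (340,231) and (168,222).

```bash
python3 - <<'E'
from h import *
c=np.load('pics/w4.npz')
P=np.array([ray(c,u,v,.01) for u,v in [(168,184),(345,193),(340,231),(168,222)]]);d=P[0]+P[3]-P[1]-P[2]
print(P.mean(0),np.linalg.norm(d)/2,np.degrees(np.arctan2(d[1],d[0]))-90, 'top',ray(c,252,213.5,.03))
s=bot.sense();print(s['q'],s['position'])
E
```

```text
[0.4510794  0.03831803 0.01      ] 0.17957651644593223 4.3904844258652105 top [0.4519879  0.03796679 0.03      ]
[ 0.48999424  0.07638692 -0.54596463  1.90435622  0.04454068  1.17018252
 -1.51281821] [ 0.48660431 -0.02653536  0.18455379]
```

Call:
drive_tool(commands=[{"dp": [-0.06, 0.11, -0.12], "roll": 0.96}, {"dp": [-0.06, 0.11, -0.12], "roll": 0.96}, {"dp": [-0.06, 0.11, -0.12], "roll": 0.96}, {"dp": [-0.06, 0.11, -0.12], "roll": 0.96}, {"dp": [-0.06, 0.11, -0.12], "roll": 0.96}, {"dp": [-0.06, 0.11, -0.12], "roll": 0.96}, {"dp": [-0.06, 0.11, -0.12], "roll": 0.96}, {"dp": [-0.06, 0.11, -0.12], "roll": 0.96}, {"dp": [-0.06, 0.11, -0.12], "roll": 0.96}, {"dp": [-0.06, 0.11, -0.12], "roll": 0.96}, {"dp": [-0.06, 0.11, -0.12], "roll": 0.96}, {"dp": [-0.06, 0.11, -0.12], "roll": 0.96}, {"dp": [-0.06, 0.11, -0.12], "roll": 0.96}, {"dp": [-0.06, 0.11, -0.12], "roll": 0.96}, {"dp": [-0.04, 0.07, -0.12], "roll": 0.96}, {"dp": [0, 0, 0], "roll": 0}, {"dp": [0, 0, 0], "roll": 0}])

```text
t: 12.72
position: [0.4521, 0.0382, 0.1114]
orientation: [-3.141, -0.001, 1.635]
force: [0.2, -0.6, -0.6]
finger_gap: 0.0854
finger_force: 0.0
```

Call:
drive_tool(commands=[{"dp": [0, 0, -0.6], "roll": 0}, {"dp": [0, 0, -0.6], "roll": 0}, {"dp": [0, 0, -0.6], "roll": 0}, {"dp": [0, 0, -0.4], "roll": 0}, {"dp": [0, 0, -0.25], "roll": 0}, {"dp": [0, 0, 0], "roll": 0}, {"dp": [0, 0, 0], "roll": 0}])

```text
t: 13.3
position: [0.4517, 0.0381, 0.0136]
orientation: [-3.141, -0.0, 1.636]
force: [-0.3, -1.2, 0.1]
finger_gap: 0.0852
finger_force: 0.0
```

Call:
drive_tool(commands=[{"dp": [0, 0, 0], "roll": 0}, {"dp": [0, 0, 0], "roll": 0}, {"dp": [0, 0, 0], "roll": 0}, {"dp": [0, 0, 0], "roll": 0}, {"dp": [0, 0, 0], "roll": 0}, {"dp": [0, 0, 0], "roll": 0}, {"dp": [0, 0, 0], "roll": 0}], claw=-1, grip_force=80)

```text
t: 13.88
position: [0.4518, 0.0379, 0.0145]
orientation: [3.141, 0.001, 1.637]
force: [-4.3, -1.2, 14.4]
finger_gap: 0.0369
finger_force: 78.6
```

Call:
drive_tool(commands=[{"dp": [0, 0, 0.3], "roll": 0}, {"dp": [0, 0, 0.6], "roll": 0}, {"dp": [0, 0, 0.8], "roll": 0}, {"dp": [0, 0, 0.8], "roll": 0}, {"dp": [0, 0, 0.8], "roll": 0}, {"dp": [0, 0, 0], "roll": 0}, {"dp": [0, 0, 0], "roll": 0}])

```text
t: 14.47
position: [0.4519, 0.038, 0.1468]
orientation: [3.138, 0.001, 1.638]
force: [-0.8, -0.1, -6.9]
finger_gap: 0.0369
finger_force: 82.3
```

```bash
python3 - <<'E'
from h import *
im,c=snap('wrist','w5'); im2,c2=snap('scene','s5'); s=bot.sense();print(s['position'],s['force'],s['ft_torque'],s['finger_gap'])
o=np.vstack([cv2.resize(im[:,:,::-1],(480,300)),cv2.resize(im2[100:280,180:468,::-1],(480,300),interpolation=cv2.INTER_CUBIC)]);cv2.imwrite('pics/m5.png',o)
E
```

```text
[0.45005177 0.03772726 0.14415187] [-0.52830053 -0.7186101  -7.1113453 ] [ 0.02041959 -0.00154291 -0.02326033] 0.036844941439304314
```

View pics/m5.png

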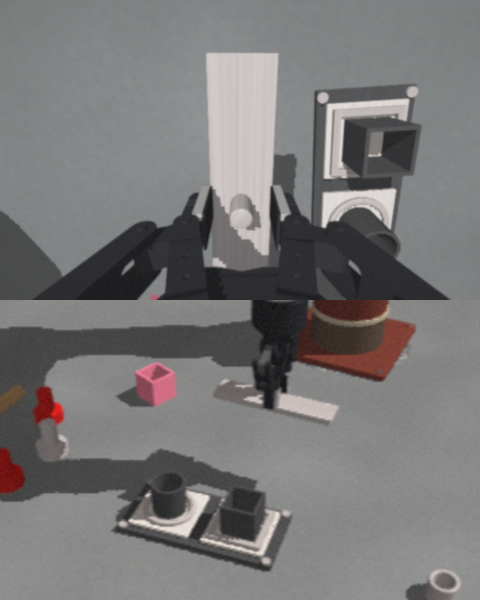

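The bar is held level by the middle, and both stubs are standing in their seats. Next I'll carry it across.

Call:
drive_tool(commands=[{"dp": [0.4, -0.1, 0], "roll": 0.1}, {"dp": [0.65, -0.16, 0], "roll": 0.1}, {"dp": [0.75, -0.2, 0], "roll": 0.1}, {"dp": [0.75, -0.2, 0], "roll": 0.1}, {"dp": [0.7, -0.18, -0.2], "roll": 0.1}, {"dp": [0.35, -0.1, -0.4], "roll": 0.1}, {"dp": [0.15, 0, -0.4], "roll": 0.03}, {"dp": [0, 0, 0], "roll": 0}, {"dp": [0, 0, 0], "roll": 0}])

```text
t: 15.32
position: [0.5991, 0.0008, 0.1023]
orientation: [-3.136, -0.002, 1.704]
force: [-0.1, 0.4, -6.1]
finger_gap: 0.037
finger_force: 82.5
```

Call:
drive_tool(commands=[{"dp": [0.06, 0, -0.2], "roll": 0}, {"dp": [0, 0, -0.15], "roll": 0}, {"dp": [0, 0, -0.1], "roll": 0}, {"dp": [0, 0, -0.05], "roll": 0}, {"dp": [0, 0, 0], "roll": 0}])

```text
t: 15.73
position: [0.6032, 0.0004, 0.085]
orientation: [-3.141, 0.0, 1.704]
force: [-0.3, -0.1, -5.9]
finger_gap: 0.0368
finger_force: 82.5
```

Call:
drive_tool(commands=[{"dp": [-0.02, 0, -0.06], "roll": 0}, {"dp": [0, 0, -0.04], "roll": 0}, {"dp": [0, 0, 0], "roll": 0}, {"dp": [0, 0, 0], "roll": 0}])

```text
t: 16.07
position: [0.6028, 0.0004, 0.0814]
orientation: [3.142, 0.0, 1.704]
force: [0.8, 0.3, -6.1]
finger_gap: 0.0369
finger_force: 82.5
```

Call:
drive_tool(commands=[{"dp": [-0.02, 0, -0.03], "roll": 0}, {"dp": [0, 0, -0.02], "roll": 0}, {"dp": [0, 0, 0], "roll": 0}])

```text
t: 16.32
position: [0.6026, 0.0004, 0.0807]
orientation: [3.14, 0.001, 1.704]
force: [-3.5, -0.2, 5.4]
finger_gap: 0.0367
finger_force: 83.9
```

Call:
drive_tool(commands=[{"dp": [0, 0, 0], "roll": 0}, {"dp": [0, 0, 0], "roll": 0}, {"dp": [0, 0, 0], "roll": 0}, {"dp": [0, 0, 0.3], "roll": 0}, {"dp": [0, 0, 0.8], "roll": 0}, {"dp": [0, 0, 0.9], "roll": 0}, {"dp": [-0.3, 0.6, 0.6], "roll": -0.8}, {"dp": [-0.3, 0.8, 0.3], "roll": -0.9}, {"dp": [-0.3, 0.9, 0], "roll": -0.9}, {"dp": [-0.3, 0.9, 0], "roll": -0.9}, {"dp": [-0.2, 0.9, 0], "roll": -0.9}, {"dp": [-0.1, 0.9, 0], "roll": -0.9}, {"dp": [0, 0.9, 0], "roll": -0.9}, {"dp": [0, 0.9, 0], "roll": -0.9}, {"dp": [0, 0, 0], "roll": -0.9}, {"dp": [0, 0, 0], "roll": -0.9}, {"dp": [0, 0, 0], "roll": -0.9}, {"dp": [0, 0, 0], "roll": -0.9}, {"dp": [0, 0, 0], "roll": 0}, {"dp": [0, 0, 0], "roll": 0}], claw=1)

```text
t: 17.98
position: [0.5421, 0.2727, 0.1961]
orientation: [3.141, -0.001, 0.586]
force: [0.1, 0.1, -0.3]
finger_gap: 0.0854
finger_force: 0.0
```

```bash
python3 - <<'E'
from h import *
im2,c2=snap('top','t6');im,c=snap('wrist','w6'); s=bot.sense();print(s['position'],s['orientation'],s['t'])
print(proj(c,(.573,.331,.03)),proj(c2,(.602,.0004,.096)))
o=np.vstack([cv2.resize(im[:,:,::-1],(512,320)),cv2.resize(im2[130:200,265:377,::-1],(448,280),interpolation=cv2.INTER_CUBIC)[:, :].copy() if 0 else cv2.copyMakeBorder(cv2.resize(im2[130:200,265:377,::-1],(448,280),interpolation=cv2.INTER_CUBIC),0,0,0,64,0)]);cv2.imwrite('pics/m6.png',o)
E
```

```text
[0.54205737 0.27249702 0.19577683] [ 3.14157121e+00 -4.49529915e-04  5.86342626e-01] 18.0833
[288.65123591 125.60033721] [318.90281689 159.07358917]
```

View pics/m6.png

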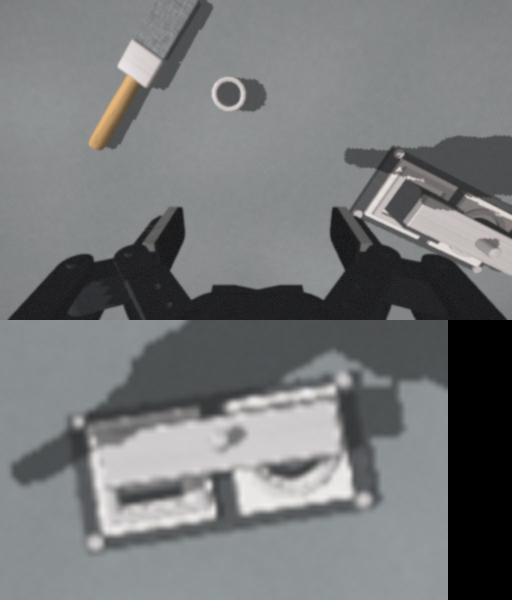

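The bar lies across both stubs with its stud midway. The collar's rim is centred at about (286,117.5) in the full wrist image, and the brush is about 90 mm clear of it.

```bash
python3 - <<'E'
from h import *
c=np.load('pics/w6.npz')
g=cv2.cvtColor(c['im'],cv2.COLOR_RGB2GRAY)
cc=cv2.HoughCircles(cv2.resize(g[80:160,240:340],None,fx=4,fy=4,interpolation=cv2.INTER_CUBIC),cv2.HOUGH_GRADIENT,1,100,param1=100,param2=25,minRadius=40,maxRadius=110)
print(cc[0,:,:3]/4+[240,80,0]); print(ray(c,286,117.5,.03)); print([ray(c,*(q[:2]/4+[240,80]),.03) for q in cc[0]])
# bar stud from top
t=np.load('pics/t6.npz'); print('stud top',ray(t,265+224/4,130+(440-320)/4,.096))
print('stud wrist',ray(c,489*1.25,243*1.25,.096))
E
```

```text
[[285.375      117.375       15.19999981]]
[0.577803   0.33686384 0.03      ]
[array([0.57757846, 0.33740065, 0.03      ])]
stud top [ 0.59905314 -0.005744    0.096     ]
stud wrist [0.60754662 0.01676103 0.096     ]
```

Call:
drive_tool(commands=[{"dp": [0.3, 0.53, -0.3], "roll": 0}, {"dp": [0.3, 0.53, -0.5], "roll": 0}, {"dp": [0.28, 0.53, -0.6], "roll": 0}, {"dp": [0, 0, -0.8], "roll": 0}, {"dp": [0, 0, -0.8], "roll": 0}, {"dp": [0, 0, -0.7], "roll": 0}, {"dp": [0, 0, -0.5], "roll": 0}, {"dp": [0, 0, -0.2], "roll": 0}, {"dp": [0, 0, 0], "roll": 0}, {"dp": [0, 0, 0], "roll": 0}])

```text
t: 18.92
position: [0.5776, 0.3363, 0.0202]
orientation: [-3.141, -0.001, 0.584]
force: [0.4, -0.1, -0.1]
finger_gap: 0.0854
finger_force: 0.0
```

Call:
drive_tool(commands=[{"dp": [0, 0, 0], "roll": 0}, {"dp": [0, 0, 0], "roll": 0}, {"dp": [0, 0, 0], "roll": 0}, {"dp": [0, 0, 0], "roll": 0}, {"dp": [0, 0, 0], "roll": 0}, {"dp": [0, 0, 0], "roll": 0}, {"dp": [0, 0, 0], "roll": 0}], claw=-1, grip_force=40)

```text
t: 19.5
position: [0.5778, 0.3363, 0.0206]
orientation: [3.141, -0.002, 0.583]
force: [-1.1, -1.9, 6.2]
finger_gap: 0.0382
finger_force: 39.9
```

Call:
drive_tool(commands=[{"dp": [0, 0, 0.6], "roll": 0}, {"dp": [0, 0, 0.9], "roll": 0}, {"dp": [0, 0, 0.9], "roll": 0}, {"dp": [-0.12, -0.8, 0.4], "roll": -0.43}, {"dp": [-0.12, -0.84, 0.4], "roll": -0.43}, {"dp": [-0.12, -0.84, 0.4], "roll": -0.43}, {"dp": [-0.12, -0.84, 0.4], "roll": -0.43}, {"dp": [-0.12, -0.84, 0.2], "roll": -0.43}, {"dp": [-0.12, -0.84, 0], "roll": -0.43}, {"dp": [-0.12, -0.84, 0], "roll": -0.43}, {"dp": [-0.12, -0.84, 0], "roll": -0.43}, {"dp": [-0.12, -0.84, 0], "roll": -0.43}, {"dp": [-0.12, -0.84, 0], "roll": -0.43}, {"dp": [0, 0, 0], "roll": 0}, {"dp": [0, 0, 0], "roll": 0}])

```text
t: 20.75
position: [0.5289, -0.0007, 0.1875]
orientation: [3.141, -0.0, 0.129]
force: [0.3, 1.2, -1.3]
finger_gap: 0.0383
finger_force: 41.0
```

```bash
python3 - <<'E'
from h import *
im,c=snap('wrist','w7'); s=bot.sense();print(s['position'],s['orientation'],s['t'],s['finger_gap'],s['force'])
print(proj(c,(.602,.0004,.096)),proj(c,(.602,.0004,.076)))
E
```

```text
[0.52912179 0.00136548 0.18757703] [-3.14154593e+00 -4.29567851e-04  1.32139885e-01] 20.8 0.03811694090046264 [ 0.34548511  0.64045284 -0.43167513]
[335.05484076 109.74313465] [333.92315331 109.34492199]
```

View pics/w7.png

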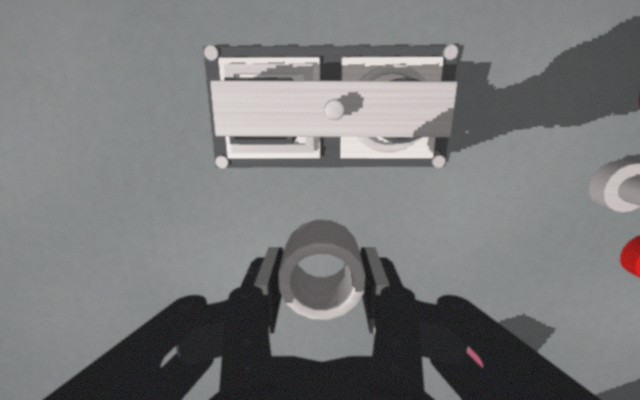

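The stud is at (334.5,109.5), within a pixel of where it should be, and the collar is held squarely. I'll carry it over the stud.

Call:
drive_tool(commands=[{"dp": [0.4, 0, -0.1], "roll": 0}, {"dp": [0.6, 0, -0.2], "roll": 0}, {"dp": [0.5, 0, -0.3], "roll": 0}, {"dp": [0.33, 0, -0.4], "roll": 0}, {"dp": [0, 0, -0.34], "roll": 0}, {"dp": [0, 0, 0], "roll": 0}, {"dp": [0, 0, 0], "roll": 0}])

```text
t: 21.38
position: [0.6018, 0.0034, 0.1331]
orientation: [-3.14, 0.002, 0.136]
force: [0.2, -0.4, -1.1]
finger_gap: 0.0382
finger_force: 41.0
```

Call:
drive_tool(commands=[{"dp": [0, -0.05, -0.2], "roll": 0}, {"dp": [0, 0, -0.2], "roll": 0}, {"dp": [0, 0, -0.2], "roll": 0}, {"dp": [0, 0, -0.15], "roll": 0}, {"dp": [0, 0, -0.1], "roll": 0}, {"dp": [0, 0, 0], "roll": 0}, {"dp": [0, 0, 0], "roll": 0}])

```text
t: 21.97
position: [0.6023, -0.0004, 0.0996]
orientation: [-3.141, 0.0, 0.133]
force: [-0.4, 0.8, -1.6]
finger_gap: 0.0381
finger_force: 41.0
```

Call:
drive_tool(commands=[{"dp": [0, 0, -0.04], "roll": 0}, {"dp": [0, 0, -0.03], "roll": 0}, {"dp": [0, 0, 0], "roll": 0}, {"dp": [0, 0, 0], "roll": 0}])

```text
t: 22.3
position: [0.6025, -0.0004, 0.097]
orientation: [-3.142, -0.0, 0.133]
force: [0.5, -0.9, -1.5]
finger_gap: 0.0383
finger_force: 41.0
```

Call:
drive_tool(commands=[{"dp": [0, 0, -0.02], "roll": 0}, {"dp": [0, 0, -0.01], "roll": 0}, {"dp": [0, 0, 0], "roll": 0}])

```text
t: 22.55
position: [0.6026, -0.0003, 0.0966]
orientation: [3.141, -0.001, 0.133]
force: [-3.2, 0.5, 6.2]
finger_gap: 0.0377
finger_force: 41.7
```

Call:
drive_tool(commands=[{"dp": [0, 0, 0], "roll": 0}, {"dp": [0, 0, 0], "roll": 0}, {"dp": [0, 0, 0], "roll": 0}, {"dp": [0, 0, 0.3], "roll": 0}, {"dp": [0, 0, 0.8], "roll": 0}, {"dp": [0, 0, 0.9], "roll": 0}, {"dp": [-0.34, -0.8, 0.3], "roll": 0}, {"dp": [-0.34, -0.9, 0.2], "roll": 0}, {"dp": [-0.34, -0.9, 0], "roll": 0}, {"dp": [-0.34, -0.9, 0], "roll": 0}, {"dp": [-0.34, -0.9, 0], "roll": 0}, {"dp": [-0.34, -0.9, 0], "roll": 0}, {"dp": [-0.34, -0.9, 0], "roll": 0}, {"dp": [-0.34, -0.9, 0], "roll": 0}, {"dp": [0, 0, 0], "roll": 0}, {"dp": [0, 0, 0], "roll": 0}], claw=1)

```text
t: 23.88
position: [0.4924, -0.2871, 0.1965]
orientation: [3.141, -0.0, 0.128]
force: [0.6, 1.3, -0.1]
finger_gap: 0.0853
finger_force: 0.0
```

```bash
python3 - <<'E'
from h import *
im,c=snap('wrist','w8'); s=bot.sense();print(s['position'],s['orientation'],s['t'])
print(proj(c,(.565,-.302,.06)),proj(c,(.565,-.302,.02)),proj(c,(.602,0,.106)))
E
```

```text
[ 0.49347609 -0.28489754  0.19641426] [-3.14157713e+00 -6.88431343e-04  1.31192493e-01] 23.9333
[351.85018356 112.17274405] [347.90511463 111.23520785] [-118.91523739  -14.69985009]
```

View pics/w8.png

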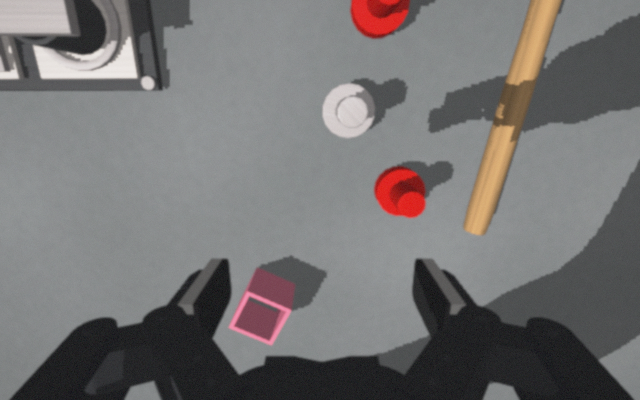

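The weight's knob top is at (352,111), as predicted. The red decoys at (380,10) and (400,190) are clear of the fingers.

Call:
drive_tool(commands=[{"dp": [0.6, -0.13, -0.2], "roll": 0}, {"dp": [0.6, -0.13, -0.3], "roll": 0}, {"dp": [0.62, -0.14, -0.4], "roll": 0}, {"dp": [0, 0, -0.5], "roll": 0}, {"dp": [0, 0, 0], "roll": 0}, {"dp": [0, 0, 0], "roll": 0}])

```text
t: 24.43
position: [0.5663, -0.2984, 0.1391]
orientation: [-3.139, 0.002, 0.135]
force: [-0.0, -0.7, 0.1]
finger_gap: 0.0853
finger_force: 0.0
```

Call:
drive_tool(commands=[{"dp": [0, -0.06, -0.5], "roll": 0}, {"dp": [0, 0, -0.6], "roll": 0}, {"dp": [0, 0, -0.6], "roll": 0}, {"dp": [0, 0, -0.5], "roll": 0}, {"dp": [0, 0, -0.35], "roll": 0}, {"dp": [0, 0, 0], "roll": 0}, {"dp": [0, 0, 0], "roll": 0}])

```text
t: 25.02
position: [0.5666, -0.3026, 0.0387]
orientation: [3.141, -0.0, 0.133]
force: [0.5, -0.3, 0.7]
finger_gap: 0.0859
finger_force: 0.0
```

Call:
drive_tool(commands=[{"dp": [0, 0, 0], "roll": 0}, {"dp": [0, 0, 0], "roll": 0}, {"dp": [0, 0, 0], "roll": 0}, {"dp": [0, 0, 0], "roll": 0}, {"dp": [0, 0, 0], "roll": 0}, {"dp": [0, 0, 0], "roll": 0}, {"dp": [0, 0, 0], "roll": 0}, {"dp": [0, 0, 0], "roll": 0}], claw=-1, grip_force=50)

```text
t: 25.68
position: [0.5667, -0.3031, 0.0384]
orientation: [3.141, -0.001, 0.133]
force: [-1.3, 1.0, 5.9]
finger_gap: 0.0248
finger_force: 48.9
```

Call:
drive_tool(commands=[{"dp": [0, 0, 0.5], "roll": 0}, {"dp": [0, 0, 0.8], "roll": 0}, {"dp": [0, 0, 0.9], "roll": 0}, {"dp": [0, 0, 0.9], "roll": 0}, {"dp": [-0.12, 0.6, 0.6], "roll": 0}, {"dp": [-0.12, 0.8, 0.5], "roll": 0}, {"dp": [-0.12, 0.88, 0.3], "roll": 0}, {"dp": [-0.12, 0.88, 0.2], "roll": 0}, {"dp": [-0.12, 0.88, 0], "roll": 0}, {"dp": [-0.12, 0.88, 0], "roll": 0}, {"dp": [-0.1, 0.88, 0], "roll": 0}, {"dp": [-0.1, 0.88, 0], "roll": 0}, {"dp": [0, 0.88, 0], "roll": 0}, {"dp": [0, 0, 0], "roll": 0}, {"dp": [0, 0, 0], "roll": 0}])

```text
t: 26.93
position: [0.5288, 0.0024, 0.2249]
orientation: [-3.141, 0.001, 0.138]
force: [0.3, -1.2, -5.4]
finger_gap: 0.0245
finger_force: 50.6
```

```bash
python3 - <<'E'
from h import *
im,c=snap('wrist','w9'); s=bot.sense();print(s['position'],s['orientation'],s['t'],s['finger_gap'],s['force'])
print(proj(c,(.602,0,.106)),proj(c,(.602,0,.096)))
E
```

```text
[5.28968610e-01 2.59752431e-04 2.24873423e-01] [-3.14157572e+00  1.63209194e-03  1.35080559e-01] 26.9833 0.024966661927594024 [-0.08267993 -0.32270003 -5.42798487]
[339.25307437 109.62668077] [338.58413048 109.42547701]
```

View pics/w9.png

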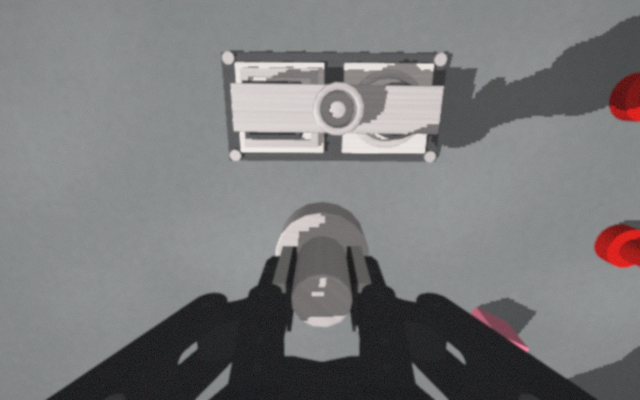

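The collar sits around the stud at (338,108) and the weight hangs upright. I'll place it now.

Call:
drive_tool(commands=[{"dp": [0.4, 0, -0.1], "roll": 0}, {"dp": [0.6, 0, -0.2], "roll": 0}, {"dp": [0.5, 0, -0.3], "roll": 0}, {"dp": [0.35, 0, -0.4], "roll": 0}, {"dp": [0, 0, -0.45], "roll": 0}, {"dp": [0, 0, 0], "roll": 0}, {"dp": [0, 0, 0], "roll": 0}])

```text
t: 27.57
position: [0.6025, -0.0017, 0.1662]
orientation: [-3.141, 0.004, 0.131]
force: [-0.4, 0.2, -5.2]
finger_gap: 0.0247
finger_force: 50.6
```

Call:
drive_tool(commands=[{"dp": [0.01, 0.04, -0.2], "roll": 0}, {"dp": [0, 0, -0.15], "roll": 0}, {"dp": [0, 0, -0.1], "roll": 0}, {"dp": [0, 0, -0.05], "roll": 0}, {"dp": [0, 0, 0], "roll": 0}, {"dp": [0, 0, 0], "roll": 0}])

```text
t: 28.07
position: [0.604, 0.0012, 0.1479]
orientation: [3.141, -0.0, 0.133]
force: [-0.8, -0.5, -3.9]
finger_gap: 0.0247
finger_force: 50.8
```

Call:
drive_tool(commands=[{"dp": [0, 0, -0.03], "roll": 0}, {"dp": [0, 0, -0.03], "roll": 0}, {"dp": [0, 0, 0], "roll": 0}, {"dp": [0, 0, 0], "roll": 0}])

```text
t: 28.4
position: [0.604, 0.0012, 0.1453]
orientation: [-3.142, -0.0, 0.133]
force: [-0.3, 0.8, -5.1]
finger_gap: 0.0245
finger_force: 50.8
```

Call:
drive_tool(commands=[{"dp": [0, 0, -0.03], "roll": 0}, {"dp": [0, 0, 0], "roll": 0}, {"dp": [0, 0, 0], "roll": 0}])

```text
t: 28.65
position: [0.6043, 0.0012, 0.1444]
orientation: [3.142, -0.001, 0.133]
force: [-0.5, 0.3, -2.5]
finger_gap: 0.025
finger_force: 50.9
```

Contact has begun; I'll go a hair lower, then release.

Call:
drive_tool(commands=[{"dp": [0, 0, -0.01], "roll": 0}, {"dp": [0, 0, 0], "roll": 0}])

```text
t: 28.82
position: [0.6044, 0.0013, 0.1444]
orientation: [3.141, -0.001, 0.133]
force: [-1.5, 0.7, 1.6]
finger_gap: 0.0246
finger_force: 51.4
```

Call:
drive_tool(commands=[{"dp": [0, 0, 0], "roll": 0}, {"dp": [0, 0, 0], "roll": 0}, {"dp": [0, 0, 0], "roll": 0}, {"dp": [0, 0, 0.2], "roll": 0}, {"dp": [0, 0, 0.5], "roll": 0}, {"dp": [0, 0, 0.8], "roll": 0}, {"dp": [0, 0, 0.8], "roll": 0}, {"dp": [-0.6, 0, 0.5], "roll": 0}, {"dp": [-0.8, 0, 0.2], "roll": 0}, {"dp": [-0.8, 0, 0], "roll": 0}, {"dp": [0, 0, 0], "roll": 0}, {"dp": [0, 0, 0], "roll": 0}], claw=1)

```text
t: 29.82
position: [0.5153, 0.0011, 0.265]
orientation: [3.14, -0.002, 0.133]
force: [0.9, -0.2, 1.0]
finger_gap: 0.0856
finger_force: 0.0
```

```bash
python3 - <<'E'
from h import *
im,c=snap('wrist','w10'); im2,c2=snap('scene','s10')
o=np.vstack([cv2.resize(im[:,:,::-1],(480,300)),cv2.resize(im2[170:290,210:402,::-1],(480,300),interpolation=cv2.INTER_CUBIC)]);cv2.imwrite('pics/m10.png',o)
print(proj(c,(.603,0,.166))*.75,bot.sense()['position'])
E
```

```text
[255.86850288  66.42918291] [0.51660632 0.001112   0.26436128]
```

View pics/m10.png

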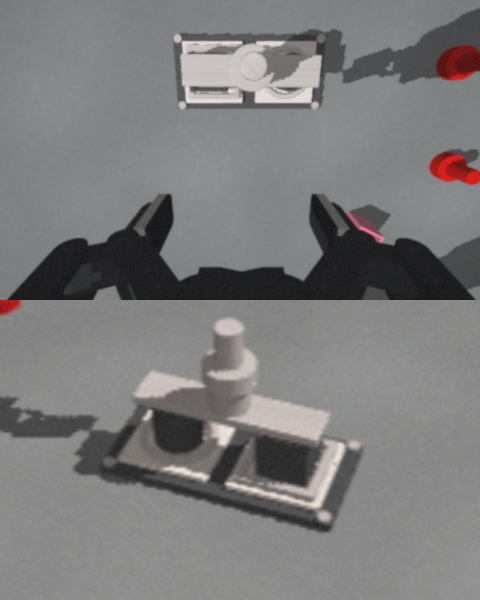

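The stack is complete and upright: in the wrist half the knob top is at about (253,66), against (256,66) predicted. I'm handing it in.

```bash
python3 -c "
from workcell import bot
print(bot.close_job())"
```

```text
the job is handed in; nothing more can be done
None
```

I fitted up the jig and handed it in at about 30 s of the 115 s allowed: both stubs in their seats, bar across them with its stud midway, collar over the stud, weight upright on top, gripper clear, and the hammer and brush left alone; the hand-in returned no verdict, but the last pictures show it standing as asked.

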